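# Offer a window sash up to its hinge

### The job

Throw the orange lever fully over so that the brass pin is drawn out of the gap between the two hinge knuckles on the white window jamb. Then pick up the blue sash rail and, holding it level with its steel plate on top, bring its knuckle into that gap until the holes of all three knuckles line up in one straight bore; finish while holding it still there in the gripper, in free air, not leaning on the jamb, ready for the pin. Leave the other things on the table alone.

Things in the scene. Friction and masses are not known exactly. Their poses are not given: they have to be found in the camera images.
- jamb: Fixed. Plywood board 15 mm thick spanning x -50 to 80, y -80 to 220 mm of this frame, white jamb block on it spanning x 20 to 70, y -65 to 65, its top with the fixed steel leaf 76 mm over the table. Origin on the table straight below the middle of the hinge gap; z up, y along the level hinge axis, +x from hinge towards the block. Over x below -12 mm all is free above the board.
- jamb_gap (a point): Middle of the gap on the hinge axis, 85 mm over the table; axes as jamb. Two steel knuckles (tubes along y, 24 mm outside, bore 14 mm) span y 20 to 50 and -50 to -20 mm from here: an open gap 40 mm wide, the board 70 mm below. At first a brass 8 mm pin runs along y through both knuckles and the gap and on to the lever at +y.
- lever_pivot (a point): Lever's pivot, fixed to the board at jamb x 0, y +130, z 30 mm; axes as jamb. Between it and the knuckles, on the lever's -y side, lies the pin at 85 mm height: top of pin 89 mm, of the yoke round the lever 92 mm, of the knuckles 97 mm over the table.
- lever_tip (a point): Free end of the lever, on its centre line, 140 mm from the pivot. The lever is a flat bar 14 mm wide (along jamb x) and 8 mm thick; its last 50 mm are an orange grip 20 mm wide and 14 mm thick. It swings in the vertical plane above the hinge axis line; pushed from its -y side near its end, it clears the gripper's body.
- lever (a joint): Angle (rad). 0: leans 0.6 rad from upright to jamb -y (over the knuckles), pin through the gap; 0.6: upright; 1.2: stop, leans 0.6 rad to jamb +y, pin drawn clear of the gap. Pin moves with it, 63 mm per rad. Friction about 0.25 N m (2 N at the grip), no spring, stays where left. Starts at 0 to 0.1.
- sash: Loose sash rail, about 0.18 kg, flat on the table: blue block 90 (x) x 50 (y) x 21 (z) mm, origin at the centre of its underside, z up. A steel leaf 33 mm wide on top (top at z 24 mm) runs past the +x end to a knuckle. Grip the block across its 50 mm (balance point about x 21). Held on the jamb's -x side, its +x along jamb +x, the knuckle fits the gap with 3.5 mm spare at each end.
- sash_knuckle (a point): Middle of the sash's knuckle (tube along y, 24 mm outside, bore 14 mm, 33 mm long), on its hole axis, at sash x 68, y 0, z 12 mm; axes as sash.
- sanding_block: Bystander: loose wooden sanding block with a cork sole on top, 100 x 60 x 27 mm; origin centre of the underside. It and the sash may lie on either side of the table.
- mug: Bystander: loose blue mug, 80 mm across, 95 mm high.
- glue: Bystander: loose white bottle with orange cap, 52 mm across, 150 mm high.
- screwdriver: Bystander: loose screwdriver lying on the table.
- tape_measure: Bystander: loose yellow tape measure, about 70 mm across, 34 mm high.
Mind the look-alikes: they are no part of the job. Of the things like the sash, leave any that is green, pink or red; of the rest the smaller one is meant.

How it is judged:
By the outcome, as a careful person would: the job done as asked, in the order asked, and still so for the second after the job is handed in, while the arm keeps its last pose, push and grip.
It also fails if it takes over 69 s, if anything falls off the work surface, if the arm or the gripper's body presses on something with over 40 N, if the wrist force passes 120 N, or if a joint passes its speed limit or range.

### The arm

A 7-joint arm with a two-finger parallel gripper is mounted at the origin on the work surface. World frame = base frame: x ahead of the robot, y to its left, z up, the work surface at z = 0. Lengths are in m, angles in rad, forces in N, time in s.
With the tool pointing down it reaches from about 0.425 to 0.875 m from the base axis. Payload 9.9 kg.
Tool frame: the origin (TCP) lies at the very end of the fingers, on their centre line; the grasp point (between the pads) lies manip.grip_point_offset behind it (manip.grip_point_offset is the distance from the TCP to the grasp point, in m); z points along the fingers, y is the line along which they close (so a half turn about z gives the same grasp; the last joint's range is limited). The gripper opens to 85 mm and grips with 20 to 120 N. Pads are 22 mm wide; open, the fingers measure 114 mm over their backs; the gripper's body (76 mm by 85 mm) begins 54 mm behind the grasp point. The pads swing forward as they close: fully open they stand 13 mm farther back than shut.
Start: joints at [-1.192, 0.576, 0.025, 1.437, -0.015, 1.129, -0.057], TCP at [0.301, 0.604, 0.231] pointing down, gripper open.
Joint ranges: [-2.76, 2.76], [-0.34, 2.15], [-1.52, 1.57], [0.19, 2.46], [-1.09, 4.23], [0.17, 1.99], [-2.82, 2.82]. Speed limits (rad/s): [2.22, 2.22, 3.01, 3.01, 3.14, 3.14, 3.14].

### API

Orientations are given as a rotation vector (axis times angle).
In Python, from cell import manip gives the robot as it stands.
- The arm moves only by the shell command python3 -m creep 'ROWS' [FORCE]. ROWS is JSON, a list of rows, each a list of 7 numbers: the turn, a rotation vector about the tool's x, y, z in degrees, then the shift along the tool's x, y, z in mm, then the finger opening in mm, from 0 to 85.4. In form: [[ax, ay, az, x, y, z, claw], ...]. A call has 1 to 10 rows; each row is the pose to reach, as a shift and turn from the pose commanded when the call began, along the tool's axes at that moment; what a row does not reach only later rows make up. A row lasts 1/8 s, in which the tool goes at most 62.5 mm and 10.7 degrees, less where a joint would pass 70% of its speed; a pose out of reach is approached as far as the arm can. A call with a gripper value outside its range is refused whole. The fingers move at their own pace and stop on an object; FORCE is the grip in N (left out, the last holds). Time passes only in rows, so rows that repeat a pose let the fingers close. It gives the time, the measured TCP pose, the force, the opening and the grip force at its end, in the units of the state.
- manip.get_state(): the state, without advancing time (a new reading comes with each control period).
- manip.capture(name): name is "scene" or "top"; returns (picture, depth): 400x640x3 uint8, red, green, blue; 400x640 float32, m along the optical axis (not along the pixel's ray), 0 where there is no reading.
- manip.camera_info(name): a dict with "camera_matrix" (3x3 intrinsics, pixels), "dist_coeffs" ([k1, k2, p1, p2, k3] as OpenCV has them; the pictures are not rectified), "R" (3x3) and "t" (3): a world point X has camera coordinates R X + t. Camera axes: x right, y down, z forward; pixel columns grow to the right and rows downward; lengths in m; the calibration is good to about 2 mm. A picture is of the moment at which its call begins. camera_info takes no time and is no camera call.
- manip.job_done(): hands the job in; it is judged then, once.
The state is a dict: "time_s": time; "qpos": joint angles; "qvel": joint speeds; "tau": joint torques, N m; "ee_pos": TCP position; "orientation": TCP orientation; "force": force on the tool from outside, world axes, zero at the start; "torque": the same for the moment, N m; "finger_gap": finger opening in m; "finger_force": force on a finger pad.
Only numpy, scipy, OpenCV 4.12 (cv2) and the standard library are available. Lean on these libraries where they do the work, as an engineer would, in place of code of your own. Each camera call takes 0.05 s, during which the arm holds its last target. There are 200 camera calls.

## Working session

There is one attempt and no reset: what is moved stays moved. The work goes in short steps, Python scripts to look and compute and a shell command to move; the robot and the scene stay as the last step left them, time stands still between calls to the robot, and variables do not carry over. Pictures are saved under pics/ and viewed, at most 10 in all, crops included, and the job is handed in when it is done.

```bash
ls; mkdir -p pics
cat > h.py <<'E'
import numpy as np,cv2
from cell import manip
from scipy.spatial.transform import Rotation as Ro
def cap(n,f=None):
    p,d=manip.capture(n)
    if f: cv2.imwrite('pics/'+f,p[:,:,::-1])
    return p,d
def world(n,uv,d):
    c=manip.camera_info(n);K=np.array(c["camera_matrix"]);R=np.array(c["R"]);t=np.array(c["t"])
    u=cv2.undistortPoints(np.array(uv,float).reshape(-1,1,2),K,np.array(c["dist_coeffs"])).reshape(-1,2)
    P=np.c_[u,np.ones(len(u))]*np.array(d).reshape(-1,1)
    return (P-t)@R
def plane(n,uv,z):
    c=manip.camera_info(n);o=-np.array(c["R"]).T@np.array(c["t"])
    P=world(n,uv,np.ones(len(np.reshape(uv,(-1,2)))));v=P-o
    return o+v*((z-o[2])/v[:,2])[:,None]
def pix(n,X):
    c=manip.camera_info(n)
    return cv2.projectPoints(np.array(X,float).reshape(-1,1,3),cv2.Rodrigues(np.array(c["R"]))[0],np.array(c["t"],float),np.array(c["camera_matrix"]),np.array(c["dist_coeffs"],float))[0].reshape(-1,2)
E
python3 - <<'E'
from h import *
for n in("scene","top"):
    p,d=cap(n,n+'1.png');np.savez(''+n+'1.npz',p=p,d=d)
    c=manip.camera_info(n);print(n,-np.array(c["R"]).T@np.array(c["t"]),np.array(c["R"])[2],c["camera_matrix"][0][0])
print(manip.get_state(),manip.grip_point_offset)
E
```

```text
pics
scene [1.08440117 0.60179306 1.12841457] [-0.43368945 -0.42506299 -0.79450294] 462.5565459813178
top [0.26062958 0.04773409 1.44068044] [ 0.18595964 -0.00808242 -0.98252414] 383.13786616394356
{'time_s': 0.1, 'qpos': array([-1.19181542,  0.57642698,  0.0248262 ,  1.43782563, -0.01499274,
        1.12901619, -0.05650464]), 'qvel': array([ 0.00164139, -0.00138413,  0.00083634, -0.00324957,  0.00086666,
        0.00026774, -0.00130483]), 'tau': array([ 5.50737401e-03, -7.67302680e+01,  2.25788355e+00, -2.86602277e+01,
        1.59323477e-02,  8.67932366e-03, -1.70411909e-05]), 'ee_pos': array([0.30114664, 0.60363826, 0.230542  ]), 'orientation': array([-7.20327816e-01, -3.05761547e+00,  2.30376972e-03]), 'force': array([-0.37781545, -0.10181391, -0.59331161]), 'torque': array([ 0.0079733 , -0.04055202, -0.05653512]), 'finger_force': 0.0, 'finger_gap': 0.08569010886334716} 0.0187
```

View pics/scene1.png

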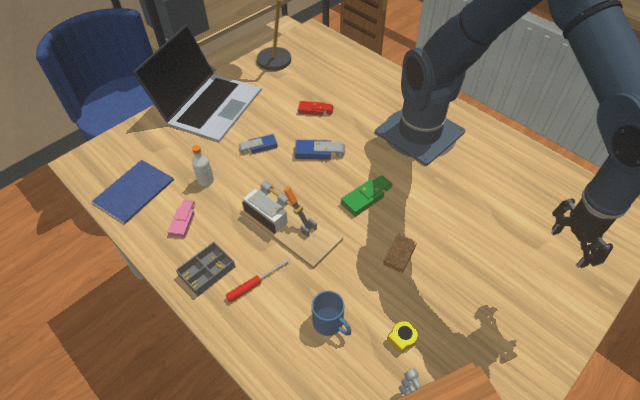

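View pics/top1.png

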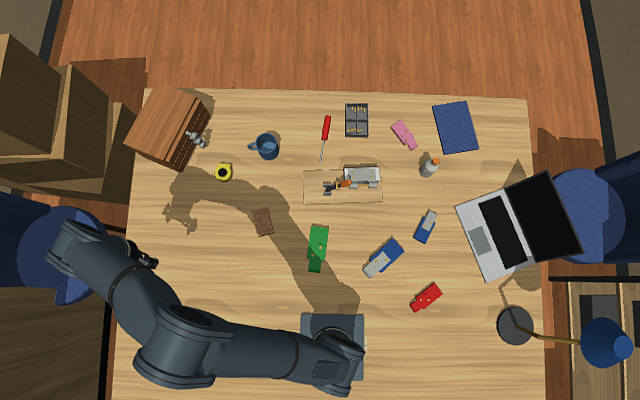

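Candidates in top / scene:

| Thing | Top pixel | Scene pixel |
|---|---|---|
| small blue | (426,226) | (258,144) |
| large blue | (383,257) | (319,149) |
| green | (318,247) | (365,195) |
| pink | (404,134) | (181,217) |
| red | (426,297) | (315,107) |

The folder at (455,127) isn't a sash. I choose the small blue one and check it in a crop with measurements.

Run:
```python
from h import *
a=np.load('top1.npz');b=np.load('scene1.npz')
def crop(p,x0,y0,w,h,W,H): return cv2.resize(p[y0:y0+h,x0:x0+w,::-1],(W,H),interpolation=cv2.INTER_CUBIC)
t1=crop(a['p'],400,200,56,42,400,300);t2=crop(a['p'],298,155,92,69,400,300)
s1=crop(b['p'],230,120,60,45,400,300);s2=crop(b['p'],232,170,120,90,400,300)
cv2.imwrite('pics/crop1.png',np.vstack([np.hstack([t1,t2]),np.hstack([s1,s2])]))
for n,D,boxes in(("top",a,[(355,230,55,55),(405,200,45,50)]),("scene",b,[(235,130,45,30),(288,130,62,35)])):
  for x,y,w,h in boxes:
    p=D['p'].astype(int);hsv=cv2.cvtColor(D['p'],cv2.COLOR_RGB2HSV)
    m=np.zeros(p.shape[:2],np.uint8);m[y:y+h,x:x+w]=1
    bl=m*(cv2.inRange(hsv,(100,120,30),(130,255,255))>0)
    st=m*(cv2.inRange(hsv,(0,0,90),(180,45,255))>0)+m*(cv2.inRange(hsv,(95,0,90),(130,80,255))>0);st=(st>0).astype(np.uint8)
    un=((bl+st)>0).astype(np.uint8)
    for nm,k in(("blue",bl),("steel",st),("all",un)):
      k=k.astype(np.uint8)
      nn,l,stt,c=cv2.connectedComponentsWithStats(k);i=1+np.argmax(stt[1:,4]);pts=np.argwhere(l==i)[:,::-1]
      W=plane(n,pts,.023)[:,:2]*1000
      r=cv2.minAreaRect(W.astype(np.float32));dd=D['d'][l==i]
      print(n,nm,stt[i,4],c[i].round(1),np.round(r[0],1),np.round(r[1],1),round(r[2],1),W.mean(0).round(1),'zmed',np.median(world(n,pts,dd)[:,2]).round(4))
```

```text
top blue 364 [389.3 252.1] [ 332.  -196.9] [ 65.  119.4] 42.5 [ 343.2 -208.1] zmed 0.0278
top steel 321 [375.9 264.7] [ 296.7 -159. ] [ 44.3 104.7] 42.1 [ 295.8 -158.4] zmed 0.0316
top all 695 [383.2 257.9] [ 317.2 -181.4] [ 66.  165.7] 42.5 [ 321.3 -185.5] zmed 0.0295
top blue 209 [422.2 232.6] [ 428.8 -338.9] [48.6 90.3] 62.7 [ 418.3 -332.5] zmed 0.021
top steel 163 [428.9 220.1] [ 466.1 -358.3] [35.1 74.7] 65.2 [ 466.3 -359.1] zmed 0.0243
top all 381 [425.2 227.3] [ 443.7 -347.5] [ 50.2 124.7] 62.7 [ 438.6 -344.5] zmed 0.0225
scene blue 122 [268.2 140.5] [ 423.5 -327.5] [46.3 55.5] 63.8 [ 418.5 -323.6] zmed 0.0182
scene steel 196 [250.2 144.1] [ 470.7 -353.5] [49.1 84.7] 79.4 [ 472.4 -353.7] zmed 0.0199
scene all 341 [257.6 142.6] [ 451.2 -341.4] [ 54.4 124.9] 68.7 [ 450.2 -341.5] zmed 0.0192
scene blue 246 [306.3 147.3] [ 334.3 -195. ] [ 61.2 112. ] 41.4 [ 350.5 -208.9] zmed 0.025
scene steel 355 [329.1 146.9] [ 297.3 -157.2] [ 65.3 109.2] 28.8 [ 295.9 -155.9] zmed 0.028
scene all 616 [319.4 147. ] [ 319.4 -180. ] [ 71.6 164.4] 38.8 [ 319.2 -178.7] zmed 0.0266
```

View pics/crop1.png

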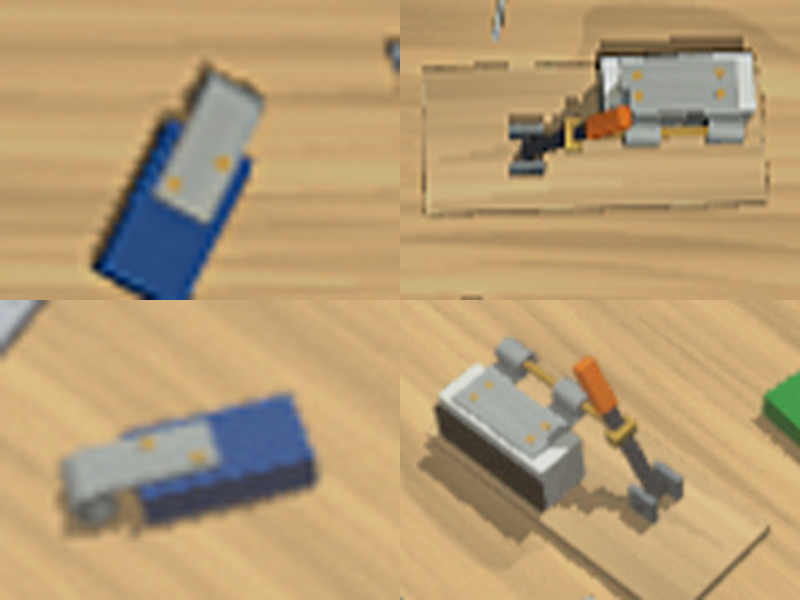

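```bash
cat > m.py <<'E'
from h import *
for n,f in(("top",'top1.npz'),("scene",'scene1.npz')):
    D=np.load(f);d=D['d'];v,u=np.mgrid[0:400,0:640];uv=np.c_[u.ravel(),v.ravel()]
    P=world(n,uv,d.ravel())*1000
    box=(P[:,0]>400)&(P[:,0]<800)&(P[:,1]>-350)&(P[:,1]<250)&(d.ravel()>0)
    tb=box&(abs(P[:,2])<8);print(n,'table z',np.median(P[tb,2]),P[tb,2].std())
    for lo,hi in((9,21),(68,84),(84,102)):
        k=(box&(P[:,2]>lo)&(P[:,2]<hi)).reshape(400,640).astype(np.uint8)
        nn,l,st,c=cv2.connectedComponentsWithStats(k,connectivity=8)
        for i in range(1,nn):
            if st[i,4]>25:
                pts=uv[(l==i).ravel()];Q=P[(l==i).ravel()]
                r=cv2.minAreaRect(Q[:,:2].astype(np.float32))
                print(lo,hi,st[i,4],c[i].round(0),np.round(r[0],1),np.round(r[1],1),round(r[2],2),'z',np.median(Q[:,2]).round(1))
E
python3 m.py
```

```text
top table z 0.21220111477694567 3.050438583450693
9 21 26 [403. 140.] [ 782.1 -264.3] [46.8 19.3] 57.3 z 17.0
9 21 1726 [336. 189.] [592.3 -30. ] [133.1 300.6] 2.84 z 15.0
9 21 44 [422. 231.] [ 427.9 -337. ] [47.4 42. ] 54.62 z 18.0
68 84 472 [362. 174.] [620.3 -97.8] [ 63.1 129.8] 2.35 z 75.5
84 102 43 [273. 144.] [726.  234.7] [76.1 28.7] 0.93 z 92.9
84 102 48 [427. 167.] [ 659.4 -337.4] [22.5 49. ] 89.13 z 95.6
84 102 125 [363. 185.] [580.7 -92.7] [ 23.6 113.9] 4.2 z 93.0
84 102 28 [337. 185.] [574.9  -8.7] [25.1 11.1] 1.15 z 92.9
scene table z -1.5990116190107306 2.602853713223823
9 21 175 [264. 144.] [ 438.8 -334.6] [46.  91.8] 66.56 z 17.1
9 21 37 [206. 182.] [ 672.3 -331.8] [16.5 46.2] 64.77 z 14.7
9 21 62 [272. 197.] [ 565.7 -136.9] [20.9 41.4] 2.14 z 13.4
9 21 93 [189. 210.] [ 781.5 -277.6] [74.6 34.2] 52.61 z 18.6
9 21 53 [352. 208.] [430.7  66.4] [34.6 74. ] 24.01 z 15.9
9 21 2000 [304. 237.] [595.4 -24.2] [132.2 300. ] 3.94 z 13.0
9 21 97 [270. 272.] [739.8  55.2] [ 13.7 117.5] 86.09 z 14.9
9 21 32 [323. 307.] [718.1 232.7] [10.9 47. ] 65.0 z 15.6
68 84 60 [202. 169.] [ 670.9 -332.2] [20.2 50.7] 71.13 z 75.1
68 84 728 [266. 204.] [620.5 -94.5] [ 71.1 133.6] 4.24 z 73.1
68 84 35 [300. 213.] [576.8   6.3] [24.7 15.5] 2.43 z 76.3
68 84 63 [323. 296.] [722.  233.3] [16.2 56.2] 71.18 z 78.1
84 102 95 [202. 164.] [ 666.3 -334.5] [25.  48.1] 81.35 z 93.0
84 102 239 [281. 197.] [582.9 -72.6] [ 27.8 151.7] 3.1 z 90.8
84 102 91 [320. 296.] [731.8 235.3] [27.9 73.3] 89.48 z 93.2
```

```bash
cat > go.py <<'E'
# python3 go.py x y z(mm) yaw_of_tool_y(deg): prints row to reach, tool pointing straight down
import sys
from h import *
x,y,z,a=map(float,sys.argv[1:5]);s=manip.get_state()
T=Ro.from_rotvec(s['orientation']);a=np.radians(a)
Y=np.array([np.cos(a),np.sin(a),0]);Z=np.array([0,0,-1.]);G=Ro.from_matrix(np.c_[np.cross(Y,Z),Y,Z])
print('t',s['time_s'],'now',(s['ee_pos']*1000).round(1),'row',np.round((T.inv()*G).as_rotvec(degrees=True),2),np.round(T.inv().apply(np.array([x,y,z])-s['ee_pos']*1000),1))
E
python3 go.py 581 -73 231 93.2
```

```text
t 0.1 now [301.1 603.6 230.5] row [-8.000e-02 -2.000e-02 -2.971e+01] [-5.525e+02 -4.806e+02  3.000e-01]
```

```bash
R='x'; python3 -m creep '[[0,0,-29.7,-552.5,-480.6,0,0],[0,0,-29.7,-552.5,-480.6,0,0],[0,0,-29.7,-552.5,-480.6,0,0],[0,0,-29.7,-552.5,-480.6,0,0],[0,0,-29.7,-552.5,-480.6,0,0],[0,0,-29.7,-552.5,-480.6,0,0],[0,0,-29.7,-552.5,-480.6,0,0],[0,0,-29.7,-552.5,-480.6,0,0],[0,0,-29.7,-552.5,-480.6,0,0],[0,0,-29.7,-552.5,-480.6,0,0]]' 30; python3 go.py 581 -73 231 93.2
```

```text
time_s: 1.35
ee_pos: [0.5406, 0.0245, 0.2312]
orientation: [0.088, -3.14, -0.0]
force: [1.3, 1.3, 0.1]
finger_gap: -0.0002
finger_force: 0.0
t 1.35 now [540.6  24.5 231.2] row [ 0.01 -0.01 -0.  ] [-34.9 -99.7   0.2]
```

```bash
python3 -m creep '[[0,0,0,-35,-99,0,0],[0,0,0,-35,-99,0,0],[0,0,0,-35,-99,0,0],[0,0,0,-35,-99,0,0]]'; python3 go.py 581 -73 130 93.2
python3 - <<'E'
from h import *
p,d=cap("scene");cv2.imwrite('pics/s2.png',cv2.resize(p[110:290,200:440,::-1],(800,600)))
E
```

```text
time_s: 1.85
ee_pos: [0.5802, -0.0698, 0.2309]
orientation: [0.088, -3.139, -0.001]
force: [0.4, 0.7, 0.1]
finger_gap: 0.0005
finger_force: 0.0
t 1.85 now [580.2 -69.8 230.9] row [ 0.04 -0.06 -0.  ] [ -0.7  -3.4 100.9]
```

View pics/s2.png

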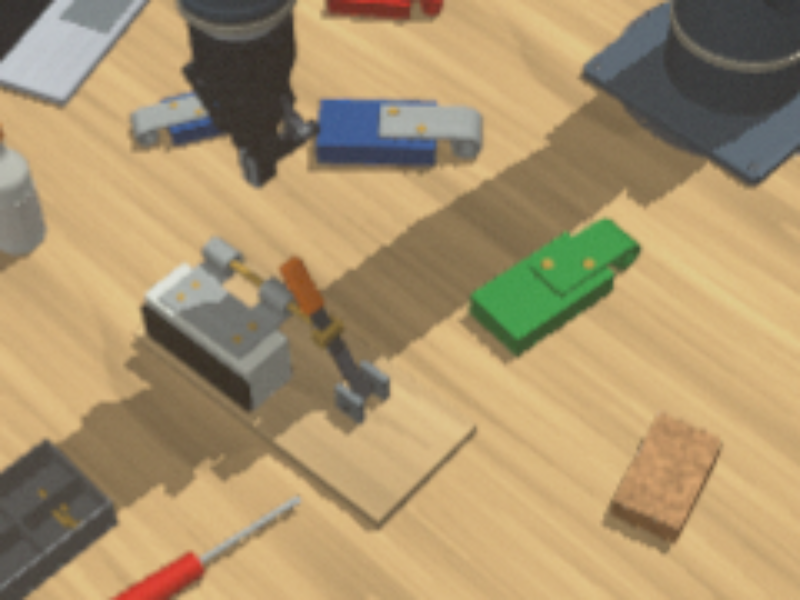

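The picture shows the closed fingers at crop (255,180), above the gap on the -y side of the orange grip at (300,285), with the way down clear.

```bash
python3 -m creep '[[0,0,0,0,-3,40,0],[0,0,0,0,-3,80,0],[0,0,0,0,-3,101,0],[0,0,0,0,-3,101,0]]'; python3 -m creep '[[0,0,0,0,15,0,0],[0,0,0,0,30,0,0],[0,0,0,0,45,0,0],[0,0,0,0,60,0,0],[0,0,0,0,75,0,0],[0,0,0,0,75,0,0]]'; python3 go.py 573 73 130 93.2
```

```text
time_s: 2.4
ee_pos: [0.5796, -0.0718, 0.1291]
orientation: [0.091, -3.137, -0.001]
force: [0.3, 0.6, 0.4]
finger_gap: 0.0001
finger_force: 0.0
time_s: 3.15
ee_pos: [0.5769, 0.0044, 0.1315]
orientation: [-0.091, 3.139, 0.002]
force: [-3.1, 0.2, 12.9]
finger_gap: 0.0001
finger_force: 5.3
t 3.15 now [576.9   4.4 131.5] row [0.09 0.08 0.14] [-0.1 68.7  1.6]
```

Run:
```python
from h import *
p,d=cap("scene");q,d=cap("top")
cv2.imwrite('pics/s3.png',np.hstack([cv2.resize(p[150:270,230:350,::-1],(400,400)),cv2.resize(q[130:230,280:380,::-1],(400,400))]))
```

```text
(no output)
```

View pics/s3.png

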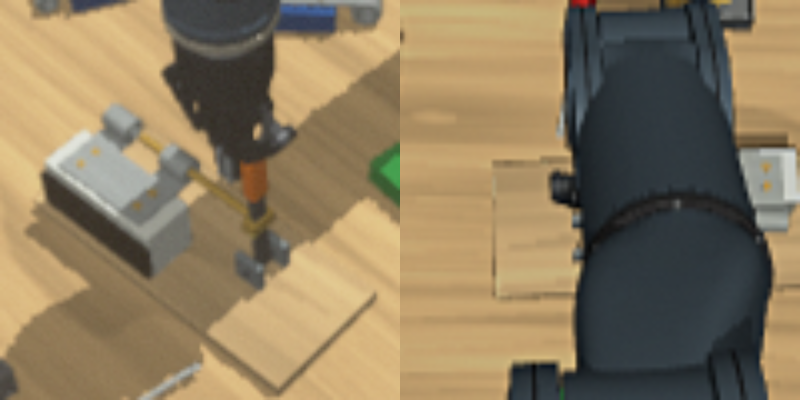

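The lever is near upright, but its end sits up against the finger linkage, so I raise the tool before pushing on.

```bash
python3 -m creep '[[0,0,0,0,-4,-12,0],[0,0,0,0,-4,-20,0],[0,0,0,0,10,-20,0],[0,0,0,0,25,-19,0],[0,0,0,0,40,-16,0],[0,0,0,0,55,-11,0],[0,0,0,0,66,-8,0],[0,0,0,0,66,-8,0]]'; python3 go.py 573 73 130 93.2
```

```text
time_s: 4.25
ee_pos: [0.5724, 0.0688, 0.1376]
orientation: [0.09, -3.139, -0.001]
force: [-0.8, -0.1, 0.3]
finger_gap: -0.0001
finger_force: 0.0
t 4.25 now [572.4  68.8 137.6] row [ 0.03 -0.07  0.09] [-0.8  4.2  7.6]
```

```bash
python3 -m creep '[[0,0,0,0,6,3,0],[0,0,0,0,12,3,0],[0,0,0,0,16,3,0],[0,0,0,0,16,3,0]]'; python3 -m creep '[[0,0,0,0,3,0,0],[0,0,0,0,6,0,0],[0,0,0,0,6,0,0]]'
```

```text
time_s: 4.75
ee_pos: [0.5721, 0.0838, 0.1354]
orientation: [-0.088, 3.14, 0.001]
force: [0.2, -0.0, 0.2]
finger_gap: 0.0
finger_force: 0.0
time_s: 5.12
ee_pos: [0.5718, 0.0877, 0.1353]
orientation: [0.085, -3.14, 0.003]
force: [0.5, -6.8, 0.1]
finger_gap: -0.0003
finger_force: 2.7
```

```bash
python3 -m creep '[[0,0,0,0,3,0,0],[0,0,0,0,5,0,0],[0,0,0,0,5,0,0]]'; python3 -m creep '[[0,0,0,0,-30,-5,0],[0,0,0,0,-40,-60,0],[0,0,0,0,-40,-120,0],[0,0,0,0,-40,-120,80]]'; python3 go.py 447 -349 150 62.7
```

```text
time_s: 5.5
ee_pos: [0.5717, 0.0882, 0.1352]
orientation: [0.08, -3.14, 0.01]
force: [1.6, -18.7, 1.3]
finger_gap: -0.0002
finger_force: 7.8
time_s: 6.0
ee_pos: [0.5761, 0.0549, 0.2602]
orientation: [-0.087, 3.132, 0.003]
force: [0.4, -0.1, -0.1]
finger_gap: 0.017
finger_force: 0.0
t 6.0 now [576.1  54.9 260.2] row [ 0.22  0.47 30.46] [ 152.2 -396.3  108.3]
```

```bash
python3 -m creep '[[0,0,30.5,150,-393,40,80],[0,0,30.5,150,-393,40,80],[0,0,30.5,150,-393,40,80],[0,0,30.5,150,-393,40,80],[0,0,30.5,150,-393,40,80],[0,0,30.5,150,-393,40,80],[0,0,30.5,150,-393,40,85],[0,0,30.5,150,-393,40,85],[0,0,30.5,150,-393,40,85],[0,0,30.5,150,-393,40,85]]'; python3 go.py 445 -345.5 100 62.7
python3 - <<'E'
from h import *
for n in("scene","top"):
    p,d=cap(n,n+'4.png');np.savez(''+n+'4.npz',p=p,d=d)
E
sed -i 's/top1/top4/;s/scene1/scene4/' m.py; python3 m.py
```

```text
time_s: 7.25
ee_pos: [0.4466, -0.3447, 0.2151]
orientation: [-0.738, -3.054, -0.001]
force: [0.1, 0.8, 0.2]
finger_gap: 0.0851
finger_force: 0.0
t 7.25 now [ 446.6 -344.7  215.1] row [ 0.05 -0.02  0.13] [  1.   -1.6 115.1]
top table z 0.12555026093090538 3.0101383962650368
9 21 34 [321. 153.] [720.4  53.9] [ 5.9 82.4] 81.96 z 15.0
9 21 1669 [338. 189.] [591.7 -29.5] [131.1 300.3] 3.63 z 15.1
68 84 481 [362. 174.] [614.4 -97.7] [ 74.2 129.8] 2.23 z 75.6
84 102 40 [273. 144.] [725.2 235. ] [74.4 28. ] 1.18 z 93.4
84 102 48 [427. 166.] [ 658.9 -337.8] [48.  22.2] 1.2 z 95.7
84 102 52 [373. 184.] [ 583.6 -135.1] [24.3 26.2] 1.22 z 94.2
84 102 142 [338. 185.] [575.   -1.6] [ 25.4 155.9] 3.49 z 92.0
scene table z -1.6076585172360922 2.6483504348103253
9 21 195 [264. 144.] [ 442.6 -323.8] [84.8 51.8] 0.3 z 17.4
9 21 40 [207. 182.] [ 671.1 -332. ] [21.  48.4] 70.71 z 15.1
9 21 105 [273. 195.] [ 556.5 -139.2] [45.  38.6] 15.01 z 12.9
9 21 37 [185. 204.] [ 774.6 -298.8] [34.6 26.5] 38.14 z 19.1
9 21 76 [303. 210.] [535.3 -34.3] [  9.6 112.4] 2.76 z 12.9
9 21 55 [351. 208.] [431.4  66.9] [34.6 73.5] 24.31 z 15.1
9 21 1965 [303. 237.] [596.4 -25.4] [132.1 301.2] 3.85 z 13.0
9 21 55 [190. 213.] [ 785.2 -268.3] [49.9 24.8] 43.72 z 17.9
9 21 99 [269. 272.] [740.  55.] [ 14.  118.3] 86.72 z 15.0
9 21 35 [323. 307.] [717.3 232.5] [ 9.2 46.9] 64.08 z 13.9
68 84 62 [203. 169.] [ 669.4 -332.5] [20.1 49.3] 74.08 z 74.4
68 84 746 [266. 204.] [614.7 -95.3] [ 82.3 132.1] 4.44 z 73.3
68 84 63 [323. 297.] [722.2 233.7] [14.7 56.5] 72.21 z 76.0
84 102 100 [202. 164.] [ 665.8 -334.2] [28.8 49.9] 87.5 z 93.6
84 102 72 [265. 186.] [ 587.3 -131.5] [23.1 33.2] 3.58 z 92.4
84 102 187 [298. 209.] [578.1   1.9] [ 27.1 156.3] 2.41 z 88.4
84 102 96 [320. 296.] [731.1 235.5] [27.5 74.2] 88.94 z 93.1
```

View pics/scene4.png

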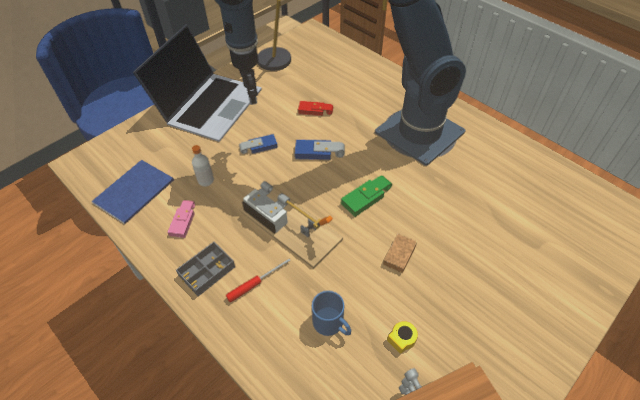

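The picture shows the lever thrown over to +y at (322,221) with the gap empty at (275,193), and the gripper over the small blue sash at (258,144). Next I descend on the sash.

```bash
python3 -m creep '[[0,0,0,1,-1,50,85],[0,0,0,1,-1,100,85],[0,0,0,1,-1,150,85],[0,0,0,1,-1,180,85],[0,0,0,1,-1,200,85],[0,0,0,1,-1,208,85],[0,0,0,1,-1,214,85],[0,0,0,1,-1,214,85]]' 50; python3 -m creep '[[0,0,0,0,0,0,40],[0,0,0,0,0,0,40],[0,0,0,0,0,0,40],[0,0,0,0,0,0,40],[0,0,0,0,0,0,40],[0,0,0,0,0,0,40]]' 60
```

```text
time_s: 8.35
ee_pos: [0.4447, -0.3468, 0.0016]
orientation: [0.741, 3.052, -0.0]
force: [-0.5, 0.3, 0.2]
finger_gap: 0.0849
finger_force: 0.0
time_s: 9.1
ee_pos: [0.4447, -0.3471, 0.0022]
orientation: [0.742, 3.052, -0.001]
force: [-0.7, 1.2, 7.7]
finger_gap: 0.0491
finger_force: 62.0
```

```bash
python3 -m creep '[[0,0,0,0,0,-10,40],[0,0,0,0,0,-30,40],[0,0,0,0,0,-60,40],[0,0,0,0,0,-100,40],[0,0,0,0,0,-128,40],[0,0,0,0,0,-128,40]]'; python3 go.py 478 -104 130 93.2
```

```text
time_s: 9.85
ee_pos: [0.4453, -0.3476, 0.1318]
orientation: [0.741, 3.049, -0.002]
force: [1.0, -0.4, -2.8]
finger_gap: 0.0489
finger_force: 62.9
t 9.85 now [ 445.3 -347.6  131.8] row [ -0.09   0.23 -30.52] [ 82.8 231.4   1.3]
```

```bash
python3 -m creep '[[0,0,-30.5,83,231,0,40],[0,0,-30.5,83,231,0,40],[0,0,-30.5,83,231,0,40],[0,0,-30.5,83,231,0,40],[0,0,-30.5,83,231,0,40],[0,0,-30.5,83,231,0,40],[0,0,-30.5,83,231,0,40],[0,0,-30.5,83,231,0,40]]'; python3 go.py 478 -104 130 93.2
python3 - <<'E'
from h import *
o=[]
for n in("scene","top"):
    p,d=cap(n);np.savez(''+n+'5.npz',p=p,d=d)
    u,v=pix(n,[.555,-.1,.1])[0];print(n,u,v);u=int(u);v=int(v)
    o.append(cv2.resize(p[v-45:v+45,u-60:u+60,::-1],(640,480) if 0 else (400,300),interpolation=cv2.INTER_CUBIC))
cv2.imwrite('pics/c5.png',np.hstack(o))
E
```

```text
time_s: 10.85
ee_pos: [0.4763, -0.1047, 0.1292]
orientation: [0.084, -3.14, 0.0]
force: [0.2, 0.5, -2.7]
finger_gap: 0.0485
finger_force: 62.9
t 10.85 now [ 476.3 -104.7  129.2] row [-0.01 -0.02 -0.15] [-1.7  0.6 -0.8]
scene 280.88698990128165 183.22029335773664
top 362.9301770858293 190.77506134325455
```

View pics/c5.png

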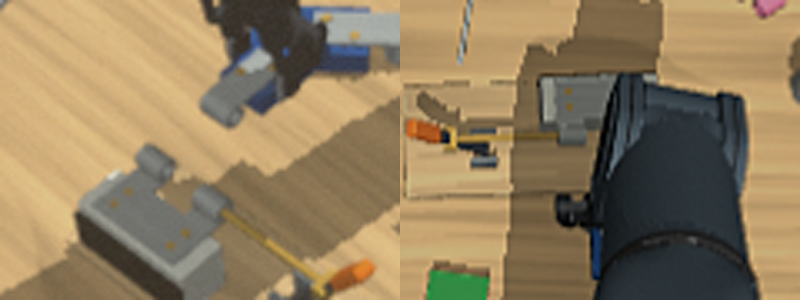

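```bash
cat > m5.py <<'E'
from h import *
import sys
f=sys.argv[1];n="scene";D=np.load(f);d=D['d'];v,u=np.mgrid[0:400,0:640];uv=np.c_[u.ravel(),v.ravel()]
P=world(n,uv,d.ravel())*1000;I=P.reshape(400,640,3)
yaw=np.radians(3.5);O=np.array([585.2,-96.3,-1.6]) # scene-frame estimate
Rz=np.array([[np.cos(yaw),-np.sin(yaw),0],[np.sin(yaw),np.cos(yaw),0],[0,0,1]])
J=(P-O)@Rz;hsv=cv2.cvtColor(D['p'],cv2.COLOR_RGB2HSV).reshape(-1,3)
grey=(hsv[:,1]<70)&(hsv[:,2]>70)
def rep(nm,k):
    Q=J[k]
    if len(Q)<5: print(nm,len(Q));return
    print(nm,len(Q),'mean',Q.mean(0).round(1),'p2',np.percentile(Q,3,axis=0).round(1),'p98',np.percentile(Q,97,axis=0).round(1))
b=lambda x0,x1,y0,y1,z0,z1:(J[:,0]>x0)&(J[:,0]<x1)&(J[:,1]>y0)&(J[:,1]<y1)&(J[:,2]>z0)&(J[:,2]<z1)
rep('kn+',b(-20,20,15,56,80,110)&grey);rep('kn-',b(-20,20,-56,-15,80,110)&grey)
for a,c in((15,56),(-56,-15)): 
    k=b(-20,20,a,c,90,110);rep('top',k)
rep('leaf',b(20,70,-60,60,60,90))
z0=float(sys.argv[2]) # expected knuckle-axis height
xk=float(sys.argv[3]) # expected knuckle x in jamb
k=b(xk-50,xk+20,-40,40,z0-25,z0+35)&grey;rep('sash grey',k)
if k.sum()>5:
    Q=J[k];t=k&(J[:,2]>np.percentile(Q[:,2],50)-6);T=J[t]
    A=np.c_[T[:,:2],np.ones(len(T))];c,*_=np.linalg.lstsq(A,T[:,2],rcond=None);r=T[:,2]-A@c;print('plane tilt deg',np.degrees(c[:2]).round(1),'rms',r.std().round(2),'z at xk',(c@[xk,0,1]).round(1))
    r=cv2.minAreaRect(T[:,:2].astype(np.float32));print(np.round(r[0],1),np.round(r[1],1),round(r[2],1))
# board long edges (line fits on table-level/board boundaries)
m=(b(-60,95,-90,230,9,21)).reshape(400,640)
J3=J.reshape(400,640,3)
for side in(-1,1):
    L=[]
    for y in range(80,215,4) if 1 else []:
        q=J[b(-60,95,y-3,y+3,9,21)]
        if len(q)>5: L.append((y,q[:,0].min() if side<0 else q[:,0].max()))
    L=np.array(L);c=np.polyfit(L[:,0],L[:,1],1);print('edge',side,c.round(4),'dyaw deg',np.degrees(-c[0]).round(2))
E
python3 m5.py scene5.npz 139 -57
python3 m5.py scene4.npz 139 -57|tail -2
```

```text
kn+ 81 mean [ 2.4 35.5 92. ] p2 [-10.9  20.   82. ] p98 [10.8 49.4 98.1]
kn- 84 mean [  1.9 -32.6  91.8] p2 [ -9.4 -48.3  80.9] p98 [ 11.6 -19.9  97.7]
top 62 mean [ 1.3 35.6 94.1] p2 [-9.7 19.8 90.3] p98 [10.4 49.3 98.5]
top 59 mean [  0.9 -34.6  94.7] p2 [ -8.8 -49.3  90.4] p98 [ 10.1 -21.1  97.7]
leaf 625 mean [47.2  2.4 73.9] p2 [ 21.7 -56.7  63.4] p98 [69.2 56.5 79.3]
sash grey 309 mean [-74.7   3.2 147.7] p2 [-103.4  -26.   131.8] p98 [-42.8  29.  162.6]
plane tilt deg [-4.2 -1.3] rms 4.15 z at xk 148.7
[-75.4  -5.6] [63.2 66.4] 74.1
edge -1 [ -0.0576 -35.1482] dyaw deg 3.3
edge 1 [-1.30000e-03  7.93478e+01] dyaw deg 0.07
edge -1 [ -0.0455 -38.3998] dyaw deg 2.61
edge 1 [4.80000e-03 7.86519e+01] dyaw deg -0.28
```

```bash
cat > cyl.py <<'E'
from h import *
import sys
from scipy.optimize import least_squares
n="scene";yaw=np.radians(3.5);O=np.array([585.2,-96.3,-1.6])
Rz=np.array([[np.cos(yaw),-np.sin(yaw),0],[np.sin(yaw),np.cos(yaw),0],[0,0,1]])
v,u=np.mgrid[0:400,0:640];uv=np.c_[u.ravel(),v.ravel()]
def cyl(J,grey,xk,yk,zk,h,xmax=14,dep=8):
    c=np.array([xk,yk,zk],float)
    for _ in range(6):
        q=J-c;r=np.hypot(q[:,0],q[:,2])
        k=grey&(abs(q[:,1])<h+6)&(r>6)&(r<17)&(q[:,0]>-3)   # front/top side of tube, off the leaf (sash)  
        Q=J[k]
        s=least_squares(lambda p:np.hypot(Q[:,0]-p[0],Q[:,2]-p[1])-12,[c[0],c[2]],loss='soft_l1',f_scale=2).x
        lo,hi=np.percentile(Q[:,1],[2,98]);c=np.array([s[0],(lo+hi)/2,s[1]])
    return len(Q),c.round(2),(lo.round(1),hi.round(1))
def run(files,sash):
    for f in files:
        D=np.load(f);J=(world(n,uv,D['d'].ravel())*1000-O)@Rz;hsv=cv2.cvtColor(D['p'],cv2.COLOR_RGB2HSV).reshape(-1,3)
        g=(hsv[:,1]<70)&(hsv[:,2]>60)
        neg=J.copy();neg[:,0]*=-1 # jamb leaf lies on +x: use -x/top side too
        print(f,'kn+',cyl(J,g,0,35,85,15),'kn-',cyl(J,g,0,-35,85,15))
        if sash: print('  sash',cyl(J,g,*sash,16.5))
if __name__=="__main__": run(sys.argv[1].split(','),eval(sys.argv[2]) if len(sys.argv)>2 else None)
E
python3 cyl.py scene5.npz '(-57,0,139)'; python3 cyl.py scene4.npz; python3 cyl.py scene1.npz
```

```text
scene5.npz kn+ (86, array([ 0.75, 34.65, 82.84]), (np.float64(19.7), np.float64(49.6))) kn- (83, array([-4.000e-02, -3.407e+01,  8.348e+01]), (np.float64(-48.6), np.float64(-19.5)))
  sash (77, array([-54.98,   0.57, 139.26]), (np.float64(-16.0), np.float64(17.2)))
scene4.npz kn+ (88, array([-0.57, 35.19, 82.9 ]), (np.float64(20.4), np.float64(50.0))) kn- (82, array([ -0.4 , -35.56,  83.59]), (np.float64(-50.3), np.float64(-20.8)))
scene1.npz kn+ (81, array([-1.000e-02,  3.535e+01,  8.316e+01]), (np.float64(20.9), np.float64(49.8))) kn- (80, array([  1.85, -34.93,  83.09]), (np.float64(-49.7), np.float64(-20.2)))
```

```bash
python3 -m creep '[[0,0,-0.4,0,-0.5,28,40],[0,0,-0.4,-12,-0.5,55,40],[0,0,-0.4,-25,-0.5,55,40],[0,0,-0.4,-25,-0.5,55,40],[0,0,-0.4,-25,-0.5,55,40],[0,0,-0.4,-25,-0.5,55,40]]'; python3 go.py 478 -104 130 93.5
python3 - <<'E'
from h import *
for i in(0,1,2):
    p,d=cap("scene");np.savez('scene6%d.npz'%i,p=p,d=d)
E
python3 cyl.py scene60.npz,scene61.npz,scene62.npz '(-30,0,84)'
```

```text
time_s: 11.7
ee_pos: [0.5016, -0.1027, 0.0751]
orientation: [-0.098, 3.139, -0.0]
force: [0.4, 0.3, -2.2]
finger_gap: 0.0486
finger_force: 62.9
t 11.7 now [ 501.6 -102.7   75.1] row [-0.01  0.05  0.07] [ 23.5   0.2 -55. ]
scene60.npz kn+ (87, array([-0.66, 34.38, 83.88]), (np.float64(18.7), np.float64(50.1))) kn- (81, array([  0.35, -34.28,  83.26]), (np.float64(-49.1), np.float64(-19.4)))
  sash (76, array([-29.72,   1.78,  85.94]), (np.float64(-14.4), np.float64(18.0)))
scene61.npz kn+ (84, array([-0.33, 34.36, 83.24]), (np.float64(19.4), np.float64(49.3))) kn- (83, array([ -0.58, -35.76,  83.25]), (np.float64(-50.6), np.float64(-20.9)))
  sash (78, array([-29.51,   2.07,  84.78]), (np.float64(-13.8), np.float64(18.0)))
scene62.npz kn+ (88, array([ 0.7 , 34.49, 82.68]), (np.float64(20.1), np.float64(48.9))) kn- (83, array([ -0.39, -34.74,  83.5 ]), (np.float64(-49.6), np.float64(-19.9)))
  sash (78, array([-29.51,   1.88,  84.81]), (np.float64(-13.0), np.float64(16.8)))
```

```bash
python3 -m creep '[[0,0,0,0,-1.8,1.8,40],[0,0,0,-6,-1.8,1.8,40],[0,0,0,-12,-1.8,1.8,40],[0,0,0,-17,-1.8,1.8,40],[0,0,0,-21,-1.8,1.8,40],[0,0,0,-21,-1.8,1.8,40]]'; python3 -m creep '[[0,0,0,-3,0,0,40],[0,0,0,-6,0,0,40],[0,0,0,-8.5,0,0,40],[0,0,0,-8.5,0,0,40],[0,0,0,-8.5,0,0,40]]'; python3 go.py 478 -104 130 93.5
python3 - <<'E'
from h import *
for i in(0,1,2,3):
    p,d=cap("scene");np.savez('scene7%d.npz'%i,p=p,d=d)
t,_=cap("top")
o=[cv2.resize(p[170:230,235:315,::-1],(400,300),interpolation=cv2.INTER_CUBIC),cv2.resize(t[155:215,325:405,::-1],(400,300),interpolation=cv2.INTER_CUBIC)]
cv2.imwrite('pics/c7.png',np.hstack(o))
E
python3 cyl.py scene70.npz,scene71.npz,scene72.npz,scene73.npz '(0,0,83)'
```

```text
time_s: 12.6
ee_pos: [0.523, -0.103, 0.0724]
orientation: [-0.099, 3.14, -0.0]
force: [-0.9, 0.4, -2.3]
finger_gap: 0.0484
finger_force: 62.9
time_s: 13.22
ee_pos: [0.5311, -0.1026, 0.0725]
orientation: [0.098, -3.14, 0.0]
force: [0.7, -0.2, -1.0]
finger_gap: 0.0488
finger_force: 62.9
t 13.225 now [ 531.1 -102.6   72.5] row [-0.   -0.01  0.08] [ 53.1   1.9 -57.5]
scene70.npz kn+ (104, array([-7.000e-02,  2.998e+01,  8.275e+01]), (np.float64(10.9), np.float64(49.1))) kn- (94, array([  0.26, -30.34,  82.12]), (np.float64(-50.0), np.float64(-10.6)))
  sash (85, array([ 1.15,  1.16, 80.76]), (np.float64(-20.5), np.float64(22.8)))
scene71.npz kn+ (105, array([-0.4 , 30.62, 83.24]), (np.float64(11.6), np.float64(49.6))) kn- (92, array([  0.97, -30.76,  82.49]), (np.float64(-49.9), np.float64(-11.6)))
  sash (93, array([ 0.47,  5.77, 82.27]), (np.float64(-15.4), np.float64(26.9)))
scene72.npz kn+ (107, array([-0.25, 30.58, 83.09]), (np.float64(12.2), np.float64(49.0))) kn- (89, array([  1.25, -31.44,  82.  ]), (np.float64(-50.1), np.float64(-12.8)))
  sash (88, array([ 5.90e-01, -1.00e-02,  8.22e+01]), (np.float64(-21.7), np.float64(21.7)))
scene73.npz kn+ (105, array([-0.76, 29.79, 83.69]), (np.float64(10.7), np.float64(48.9))) kn- (88, array([  1.12, -31.87,  83.02]), (np.float64(-50.6), np.float64(-13.1)))
  sash (94, array([-7.000e-02, -1.000e-02,  8.219e+01]), (np.float64(-21.8), np.float64(21.8)))
```

View pics/c7.png

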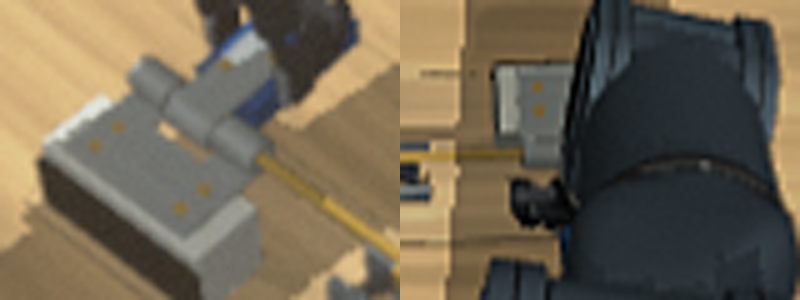

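```bash
cat > fin.py <<'E'
from cyl import *
ps=[];ds=[]
for i in range(10):
    p,d=cap("scene");ps.append(p);ds.append(d)
d=np.median(ds,0);p=np.mean(ps,0).astype(np.uint8)
J=(world(n,uv,d.ravel())*1000-O)@Rz;hsv=cv2.cvtColor(p,cv2.COLOR_RGB2HSV).reshape(-1,3);g=(hsv[:,1]<70)&(hsv[:,2]>60)
for nm,a,b in(('kn+',24,48),('sash+',0,14),('sash',-13,13),('sash-',-14,0),('kn-',-48,-24)):
    c=np.array([0,83.])
    for _ in range(6):
        q=J[:,[0,2]]-c;r=np.hypot(*q.T);k=g&(J[:,1]>a)&(J[:,1]<b)&(r>7)&(r<16)&(q[:,0]>-2)
        Q=J[k];c=least_squares(lambda s:np.hypot(Q[:,0]-s[0],Q[:,2]-s[1])-12,c,loss='soft_l1',f_scale=2).x
    print(nm,k.sum(),c.round(2))
# brightness profile along the hinge axis on the tubes' tops (gaps show dark)
y=np.arange(-56,57,1.);e=[]
for x,z in((3,95),(6,93),(0,95.5)):
    W=(np.c_[np.full_like(y,x),y,np.full_like(y,z-1.8)]@Rz.T+O)/1000
    uvp=pix(n,W).astype(np.float32);e.append(cv2.remap(cv2.cvtColor(p,cv2.COLOR_RGB2GRAY),uvp[:,0].copy(),uvp[:,1].copy(),cv2.INTER_CUBIC).ravel())
e=np.mean(e,0);print([(int(a),int(b)) for a,b in zip(y,e)])
print(manip.get_state()['force'],manip.get_state()['time_s'])
E
python3 fin.py
```

```text
kn+ 63 [-0.61 83.3 ]
sash+ 28 [ 0.81 81.46]
sash 47 [ 1.14 81.37]
sash- 25 [ 1.23 81.45]
kn- 55 [-0.61 83.5 ]
[(-56, 181), (-55, 179), (-54, 176), (-53, 172), (-52, 166), (-51, 160), (-50, 153), (-49, 145), (-48, 138), (-47, 132), (-46, 127), (-45, 125), (-44, 126), (-43, 126), (-42, 126), (-41, 126), (-40, 126), (-39, 126), (-38, 126), (-37, 126), (-36, 126), (-35, 126), (-34, 126), (-33, 126), (-32, 125), (-31, 125), (-30, 125), (-29, 125), (-28, 126), (-27, 126), (-26, 124), (-25, 120), (-24, 115), (-23, 110), (-22, 106), (-21, 104), (-20, 106), (-19, 111), (-18, 117), (-17, 122), (-16, 125), (-15, 127), (-14, 127), (-13, 126), (-12, 126), (-11, 126), (-10, 125), (-9, 126), (-8, 126), (-7, 126), (-6, 125), (-5, 125), (-4, 124), (-3, 125), (-2, 124), (-1, 125), (0, 124), (1, 124), (2, 123), (3, 123), (4, 123), (5, 122), (6, 123), (7, 123), (8, 123), (9, 123), (10, 123), (11, 122), (12, 120), (13, 116), (14, 113), (15, 110), (16, 109), (17, 112), (18, 117), (19, 122), (20, 125), (21, 127), (22, 127), (23, 127), (24, 127), (25, 127), (26, 127), (27, 126), (28, 126), (29, 126), (30, 126), (31, 126), (32, 126), (33, 125), (34, 125), (35, 125), (36, 125), (37, 125), (38, 125), (39, 125), (40, 125), (41, 125), (42, 126), (43, 125), (44, 124), (45, 122), (46, 117), (47, 111), (48, 105), (49, 101), (50, 99), (51, 100), (52, 102), (53, 104), (54, 107), (55, 107), (56, 107)]
[-0.5465212   0.37307983 -2.28951864] 13.975
```

```bash
cat > prof.py <<'E'
from cyl import *
p=np.mean([cap("scene")[0] for _ in range(6)],0).astype(np.float32)
w=np.array([.88,0,-.48]);s=np.arange(-20,21,2.)
for nm,a,b in(('kn+',26,42),('sash',-10,7),('kn-',-42,-28)):
    pr=0
    for y in np.linspace(a,b,12):
        W=(np.array([0,y,83.3])+s[:,None]*w);W=(W@Rz.T+O)/1000
        q=pix(n,W).astype(np.float32);pr=pr+cv2.remap(p,q[:,0].copy(),q[:,1].copy(),cv2.INTER_LINEAR).reshape(-1,3)/12
    print(nm);print(' '.join('%d:%d/%d'%(i,c.mean(),c[0]-c[2]) for i,c in zip(s,pr)))
E
python3 prof.py
```

```text
kn+
-20:81/6 -18:81/6 -16:82/6 -14:87/5 -12:96/3 -10:105/3 -8:112/3 -6:118/3 -4:123/2 -2:125/2 0:123/2 2:119/2 4:113/3 6:106/4 8:103/4 10:106/3 12:112/3 14:114/2 16:115/2 18:115/3 20:114/3
sash
-20:113/2 -18:113/2 -16:112/2 -14:113/2 -12:113/2 -10:112/2 -8:112/2 -6:113/2 -4:117/3 -2:122/2 0:127/2 2:128/1 4:126/2 6:121/2 8:114/3 10:108/10 12:110/27 14:120/48 16:127/53 18:125/40 20:118/18
kn-
-20:161/81 -18:154/76 -16:138/60 -14:114/32 -12:102/9 -10:105/3 -8:112/3 -6:118/2 -4:123/2 -2:124/2 0:122/3 2:118/3 4:112/3 6:107/4 8:104/4 10:107/4 12:112/3 14:115/3 16:115/3 18:116/2 20:115/3
```

```bash
cat > prof6.py <<'E'
from cyl import *
def prof(p,c,a,b):
    w=np.array([.88,0,-.48]);s=np.arange(-8,17,2.);pr=0
    for y in np.linspace(a,b,12):
        W=np.array([c[0],y,c[1]])+s[:,None]*w;W=(W@Rz.T+O)/1000
        q=pix(n,W).astype(np.float32);pr=pr+cv2.remap(p,q[:,0].copy(),q[:,1].copy(),cv2.INTER_LINEAR).reshape(-1,3)/12
    print(' '.join('%d:%d/%d'%(i,k.mean(),k[0]-k[2]) for i,k in zip(s,pr)))
L=lambda fs:np.mean([np.load(f)['p'] for f in fs],0).astype(np.float32)
p6=L(['scene60.npz','scene61.npz','scene62.npz']);p5=L(['scene5.npz'])
prof(p6,(0,83.3),-42,-28)
# where the present sash pose (taken as 0,83.3) was, going by the measured TCP: stage 6 and 5
prof(p6,(-29.5,85.9),-8,9);prof(p5,(-29.5-25.1-.1,85.9+54.1),-9,9)
E
python3 prof6.py
```

```text
-8:112/3 -6:117/3 -4:122/2 -2:123/3 0:121/3 2:117/3 4:112/4 6:107/5 8:104/5 10:107/5 12:112/4 14:114/3 16:115/3
-8:112/3 -6:113/3 -4:117/3 -2:122/2 0:126/2 2:127/2 4:124/2 6:119/2 8:113/3 10:106/9 12:107/26 14:117/44 16:124/51
-8:110/3 -6:113/3 -4:116/3 -2:119/2 0:123/2 2:123/2 4:121/2 6:117/2 8:110/4 10:109/15 12:128/44 14:156/74 16:175/87
```

```bash
python3 -m creep '[[0,0,0,1,0,-1,40],[0,0,0,2,0,-2.2,40],[0,0,0,2,0,-2.2,40],[0,0,0,2,0,-2.2,40]]'; python3 fin.py | grep -v '^\[(' ; python3 prof.py; python3 go.py 530 -102 74 93.5
python3 - <<'E'
from h import *
p=np.mean([cap("scene")[0] for _ in range(8)],0).astype(np.uint8)
cv2.imwrite('pics/c8.png',cv2.resize(p[178:214,253:301,::-1],(800,600),interpolation=cv2.INTER_CUBIC))
E
```

```text
time_s: 14.78
ee_pos: [0.5292, -0.1027, 0.0747]
orientation: [0.098, -3.14, -0.0]
force: [-0.3, 0.5, -1.1]
finger_gap: 0.0484
finger_force: 62.9
kn+ 59 [-0.32 83.22]
sash+ 27 [-0.94 83.88]
sash 49 [-1.08 83.89]
sash- 27 [-1.16 83.89]
kn- 55 [-0.46 83.23]
[-0.14633814 -0.38720383 -2.44915099] 15.275
kn+
-20:86/11 -18:91/20 -16:93/23 -14:93/16 -12:98/6 -10:105/3 -8:112/3 -6:118/3 -4:123/3 -2:125/2 0:123/2 2:118/2 4:112/3 6:106/3 8:103/4 10:106/3 12:112/3 14:115/3 16:115/2 18:115/2 20:114/3
sash
-20:113/2 -18:113/2 -16:113/2 -14:112/2 -12:112/2 -10:112/2 -8:115/2 -6:119/2 -4:124/2 -2:126/2 0:127/2 2:124/2 4:118/2 6:111/5 8:109/16 10:116/37 12:126/54 14:131/59 16:129/55 18:124/40 20:117/18
kn-
-20:161/81 -18:154/75 -16:138/60 -14:114/32 -12:101/9 -10:106/4 -8:112/3 -6:118/2 -4:122/2 -2:124/2 0:121/2 2:117/3 4:112/3 6:107/4 8:104/4 10:107/4 12:112/3 14:114/3 16:115/2 18:115/3 20:115/3
t 15.575 now [ 529.2 -102.7   74.7] row [-0.    0.    0.08] [-0.8  0.6  0.7]
```

View pics/c8.png

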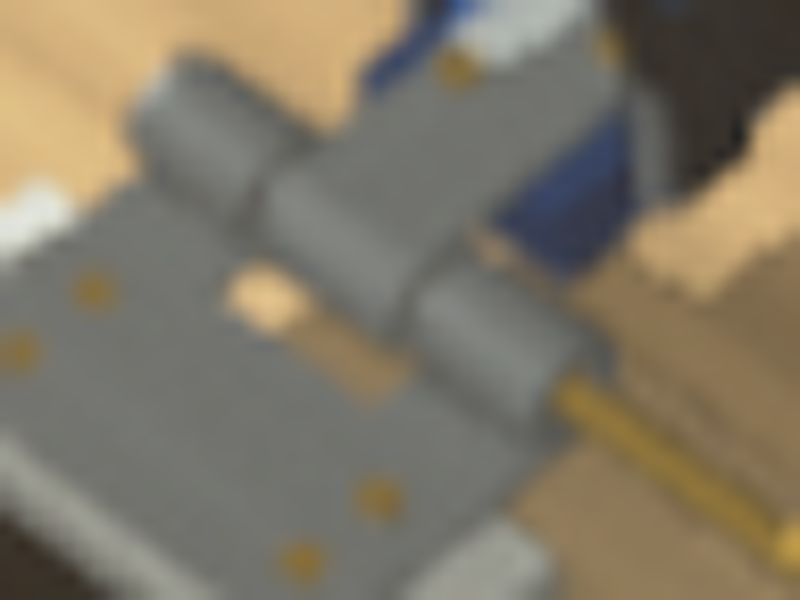

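The close-up shows the sash knuckle at (335,235) in the gap, level with both fixed knuckles at (215,140) and (495,335). The end gaps look even, and the pin is out at (640,450). The force shows only the sash's weight, so I hand in.

```bash
python3 -c "
from cell import manip
s=manip.get_state();print(s['force'],s['finger_force'],s['qvel'].round(3));print(manip.job_done())"
```

```text
[-1.04861627  0.44610215 -1.78713709] 62.8558623790741 [-0.001 -0.001  0.001 -0.002  0.001  0.002  0.001]
the job is handed in; nothing more can be done
None
```

Job handed in at about 15.6 s: the lever is over at its stop with the pin drawn out of the gap, and the small blue sash is held level in free air, its knuckle in line with the two fixed ones to about 1 mm by camera (no verdict was returned).

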